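# Hold the hidden bolt head so the loaded rest stays level

## Robot

A 6-joint arm with a two-finger parallel gripper is mounted at the origin on the work surface; the furniture and walls round the work are solid. World frame = base frame: x ahead of the robot, y to its left, z up, the work surface at z = 0. Lengths are in m, angles in rad, forces in N, time in s.
With the tool pointing down it reaches from about 0.25 to 0.725 m from the base axis. Payload 4 kg.
Tool frame: the origin (TCP) lies between the finger pads, 19 mm behind the fingertips; this is the grasp point; z points along the fingers, y is the line along which they close (so a half turn about z gives the same grasp; the last joint's range is limited). The gripper opens to 85 mm and grips with 20 to 120 N. Pads are 22 mm wide; open, the fingers measure 114 mm over their backs; the gripper's body (76 mm by 85 mm) begins 54 mm behind the grasp point. The pads swing forward as they close: fully open they stand 13 mm farther back than shut.
Start: joints at [1.208, 0.241, 0.005, 1.335, 0, 1.571], TCP at [0.177, 0.467, 0.25] pointing down, gripper open.
Joint ranges: [-2.72, 2.72], [-1.05, 1.87], [-1.09, 1.28], [-1.99, 2.15], [-1.42, 1.44], [-3.14, 3.14]. Speed limits (rad/s): [2.79, 2.79, 3.14, 3.14, 3.14, 3.14].

## Interface

Orientations are given as a unit quaternion [x, y, z, w].
In Python, from workcell import bot, vision, workorder gives the robot as it stands.
- The arm moves only by the shell command python3 -m creep 'ROWS' [OPENING]. ROWS is JSON, a list of rows, each a list of 2 entries, a list of its own where there are three numbers: the shift along the tool's x, y, z in mm, then the turn, a rotation vector about the tool's x, y, z in rad. In form: [[[dx, dy, dz], [wx, wy, wz]], ...]. A call has 1 to 12 rows; each row shifts and turns the commanded pose from where the row before left it, along the tool's axes as they then stand; what a row does not reach is not made up. A row lasts 1/8 s, in which the tool goes at most 62.5 mm and 10.7 degrees, less where a joint would pass 70% of its speed; a pose out of reach is approached as far as the arm can. A call is refused whole if a number of a shift passes 62.5 or a number of a turn 0.188, either way. A call with a gripper value outside its range is refused whole. OPENING is the finger opening in mm, from 0 to 85.4, set as the call begins (- or left out, the last holds). The fingers move at their own pace and stop on an object; the grip force is fixed at half the most. Time passes only in rows, so rows that do not move let the fingers close. It gives the time, the measured TCP pose, the force, the opening and the grip force at its end, in the units of the state.
- bot.get_obs(): the state, without advancing time (a new reading comes with each control period).
- vision.camera(name): name is "side" or "top" or "wrist"; returns a dict with "image" (480x640x3 uint8, blue, green, red), "z_map" (480x640 float32, m along the optical axis (not along the pixel's ray), 0 where there is no reading), "K" (3x3 intrinsics, pixels), "k1" (the pictures are not rectified: a ray, as slopes to the right and down, at radius r is drawn at 1 + k1 r^2 times it, then the intrinsics apply), "rvec" (rotation vector, rad) and "tvec" (3), from world to camera coordinates, as OpenCV has them; the wrist camera has in their place "tool_from_camera" (4x4, takes a point from camera to tool coordinates, whose origin is the TCP and whose axes are the flange's). Camera axes: x right, y down, z forward; pixel columns grow to the right and rows downward; lengths in m; the calibration is good to about 2 mm. A picture is of the moment at which its call begins: read the wrist's pose just before it.
- workorder.job_done(): hands the job in; it is judged then, once.
Trained networks look in a picture, given as the dict that the camera call returned (one of the last four; its "shot" number tells which), for a name from the list of things; names that differ only in an ending like _2 or _b are one class to them, and where a whole thing is asked for, a point or a joint stands for the part that bears it (a point fixed in the world has none). Each returns a list of dicts, best first, with "score" (0 to 1); they miss things now and then, are a little off and sometimes report something else, mostly with a low value. They report only what shows in the picture. A call takes as long as a camera call.
- vision.spot_in(picture, query): "position" ([column, row] in pixels, amid what is visible of it).
- vision.place_of(picture, query): "position" ([column, row] in pixels: a listed point, or the origin of a listed thing).
The state is a dict: "clock": time; "joint_pos": joint angles; "joint_vel": joint speeds; "tau": joint torques, N m; "eef_pos": TCP position; "tool_rot": TCP orientation; "ft_force": force on the tool from outside, world axes, zero at the start; "ft_torque": the same for the moment, N m; "grip_width": finger opening in m; "grasp_force": force on a finger pad.
Only numpy, scipy, OpenCV 4.12 (cv2) and the standard library are available. Lean on these libraries where they do the work, as an engineer would, in place of code of your own. Each camera call takes 0.05 s, during which the arm holds its last target. There are 200 camera calls.

## Task

The pivot nut of this jig's tilting rest is slack, so the rest sags under load. Lay the loose pine block flat and lengthways on the middle of the rest and let go of it; then reach down into the gap between the steel bracket and the wooden fence, grasp the hidden head of the pivot bolt and turn it until the loaded rest is level. Finish while still gripping the head, holding the rest level by the head alone so that I can tighten the nut from the front, and leave the other things on the table where they are.

Things in the scene. Friction and masses are not known exactly. Their poses are not given: they have to be found in the camera images.
- jig: fixed jig: plywood base 165 x 150 x 18 mm with a steel bracket and, behind it, a wooden fence. Origin on the table under the middle of the bracket's upright; x points to the back of the jig (away from the robot), y left, z up. Bolt along x through the upright at y = 0, 115 mm above the table. Black knobs, 26 mm wide, tops 38 mm above the table, at x = -50, y = +58 and -58 mm
- gap (a point): middle of the mouth of the gap behind the bracket: jig x = +25 mm, 141 mm above the table, level with the tops of bracket and fence. The gap is 45 mm wide (jig x = +3 to +48), open above and at both sides, its floor 18 mm above the table. The bracket's upright before it is 52 mm wide (y), 6 mm thick, round-topped; the fence behind it is 140 mm wide. Axes as the jig's
- bolt_head: steel hexagon head in the gap, 24 mm across flats, 18 mm thick (jig x = +8 to +26), a 30 mm washer before it. Origin at its centre, jig x = +17, on the bolt's axis, 26 mm below the gap's mouth. x along the bolt to the back; two flats face its +y and -y: grasp them with fingers along its -z. These stand upright when the rest is fully down (0.30 rad); with the rest level its z leans 0.30 rad to +y
- rest_pivot (a joint): angle of bolt, head and rest together, in rad about the jig's x axis (right-hand rule): 0 level, positive sagged (right end down); stops at +0.30 and -0.20. Friction (0.12 N m) holds the empty rest where it is; with the block on it the rest sinks to +0.30 within a second, and raising it takes about 0.45 N m at the head
- rest: the tilting rest, an aluminium angle keyed to the bolt in front of the bracket, reaching to the right (jig's -y) to 192 mm from the bolt. Origin on the bolt's axis in the middle of the upright; x as the jig's, y along the rest towards the bolt, z up out of its flat face
- rest_top (a point): middle of the rest's flat upper face; the face is 40 mm wide (x) and 160 mm long (y) and at the outer end an upturned lip stands 10 mm above it. 24.5 mm in front of and 110 mm to the right of the bolt and 2 mm below it, in the rest's frame. Same axes as the rest
- workpiece: the loose block: a pine offcut 60 x 140 x 38 mm (x, y, z), about 0.2 kg, lying flat on the table in front of the jig to the right. Origin in the centre of its underside, y along its length. Wider than the rest, it overhangs 10 mm on either side
- wrench: adjustable wrench, 43 x 188 x 12 mm, lying in front of the jig; leave alone
- tape: tape measure, 39 x 111 x 68 mm, to the right of the jig; leave alone
- tin: round tin, 68 mm across, 31 mm high, to the left of the jig; leave alone
- pencil: flat carpenter's pencil, 176 mm long, behind the tape measure; leave alone

How it is judged:
By the outcome, as a careful person would: the job done as asked, in the order asked, and still so for the second after the job is handed in, while the arm keeps its last pose, push and grip.
It also fails if it takes over 43 s, if anything falls off the work surface, if the arm or the gripper's body presses on something with over 40 N, if the wrist force passes 120 N, or if a joint passes its speed limit or range.

## Working session

There is one attempt and no reset: what is moved stays moved. The work goes in short steps, Python scripts to look and compute and a shell command to move; the robot and the scene stay as the last step left them, time stands still between calls to the robot, and variables do not carry over. Pictures are saved under pics/ and viewed, at most 10 in all, crops included, and the job is handed in when it is done.

```bash
mkdir -p pics; ls
cat > h.py <<'E'
import numpy as np, cv2
from scipy.spatial.transform import Rotation as R
from workcell import bot, vision, workorder
def unproj(p, uv, z=None):
    """pixel -> world point; z: world plane height or None to use depth"""
    K=p["K"];a=np.array([(uv[0]-K[0][2])/K[0][0],(uv[1]-K[1][2])/K[1][1]])
    s=a.copy()
    for _ in range(20): s=a/(1+p["k1"]*(s@s))
    r=np.array([s[0],s[1],1.])
    if "tool_from_camera" in p:
        T=np.array(p["tool_from_camera"]);o=p["obs"];M=R.from_quat(o["tool_rot"]).as_matrix()
        A=M@T[:3,:3];c=M@T[:3,3]+np.array(o["eef_pos"])
    else:
        A=R.from_rotvec(np.ravel(p["rvec"])).as_matrix().T;c=-A@np.ravel(p["tvec"])
    d=A@r
    if z is None:
        u,v=int(round(uv[0])),int(round(uv[1]))
        w=p["z_map"][max(v-2,0):v+3,max(u-2,0):u+3];t=np.median(w[w>0])
    else: t=(z-c[2])/d[2]
    return c+t*d
def cam(n):
    o=bot.get_obs();p=vision.camera(n);p["obs"]=o;return p
def proj(p,X):
    X=np.atleast_2d(X)
    if "tool_from_camera" in p:
        T=np.array(p["tool_from_camera"]);o=p["obs"];M=R.from_quat(o["tool_rot"]).as_matrix()
        A=M@T[:3,:3];c=M@T[:3,3]+np.array(o["eef_pos"]);Y=(X-c)@A
    else: Y=X@R.from_rotvec(np.ravel(p["rvec"])).as_matrix().T+np.ravel(p["tvec"])
    s=Y[:,:2]/Y[:,2:];s=s*(1+p["k1"]*(s**2).sum(1,keepdims=True));K=np.array(p["K"])
    return s*[K[0,0],K[1,1]]+K[:2,2]
def cloud(p,step=1):
    """all depth pixels -> world Nx3, pixel uv"""
    K=np.array(p["K"]);v,u=np.mgrid[0:480:step,0:640:step];z=p["z_map"][::step,::step]
    m=z>0;u,v,z=u[m],v[m],z[m];a=np.stack([(u-K[0,2])/K[0,0],(v-K[1,2])/K[1,1]],1);s=a.copy()
    for _ in range(20): s=a/(1+p["k1"]*(s**2).sum(1,keepdims=True))
    Y=np.column_stack([s*z[:,None],z])
    if "tool_from_camera" in p:
        T=np.array(p["tool_from_camera"]);o=p["obs"];M=R.from_quat(o["tool_rot"]).as_matrix()
        return Y@(M@T[:3,:3]).T+M@T[:3,3]+np.array(o["eef_pos"]),np.stack([u,v],1)
    A=R.from_rotvec(np.ravel(p["rvec"])).as_matrix()
    return (Y-np.ravel(p["tvec"]))@A,np.stack([u,v],1)
E
python3 - <<'E'
from h import *
o=bot.get_obs();print(o)
for n in("top","side"):
    p=cam(n);cv2.imwrite(f"pics/{n}0.png",p["image"])
    A=R.from_rotvec(np.ravel(p["rvec"])).as_matrix().T;print(n,"cam at",-A@np.ravel(p["tvec"]))
    for q in("jig","gap","bolt_head","rest","rest_top","workpiece","wrench","tape","tin","pencil"):
        for d in vision.place_of(p,q)[:1]:
            print(q,np.round(d["position"]),round(d["score"],2),np.round(unproj(p,d["position"]),3))
E
```

```text
pics
{'clock': 0.0, 'joint_pos': array([ 1.20800669e+00,  2.41430761e-01,  3.72891012e-03,  1.33519692e+00,
       -6.78502720e-06,  1.57078219e+00]), 'joint_vel': array([ 5.29484166e-05,  2.31754674e-04, -1.03915294e-03,  1.46737207e-03,
        7.46625603e-04,  1.95013383e-03]), 'tau': array([ 1.35605365e-03, -3.72314072e+01,  2.52410227e+01,  1.68112462e-02,
        6.37113726e-05,  2.16351715e-06]), 'eef_pos': array([0.17723434, 0.46690316, 0.24910582]), 'tool_rot': array([ 1.80394627e-01,  9.83593754e-01, -1.03458347e-03, -1.86312338e-04]), 'ft_force': array([ 0.46307228, -0.43828068, -0.79271909]), 'ft_torque': array([-0.0052774 ,  0.00566849,  0.03714613]), 'grasp_force': 0.0, 'grip_width': 0.08500650319997882}
top cam at [0.34786459 0.03128089 1.15222699]
jig [264. 252.] 0.64 [0.557 0.125 0.121]
gap [253. 224.] 0.64 [0.624 0.147 0.062]
bolt_head [254. 234.] 0.69 [0.59  0.139 0.128]
rest [253. 243.] 0.67 [0.572 0.141 0.131]
rest_top [316. 238.] 0.8 [0.578 0.03  0.093]
workpiece [435. 294.] 0.91 [ 0.461 -0.183  0.038]
wrench [306. 318.] 0.95 [0.443 0.064 0.009]
tape [445. 224.] 0.75 [ 0.587 -0.214  0.066]
tin [188. 237.] 0.8 [0.617 0.277 0.032]
pencil [424. 170.] 0.76 [ 0.715 -0.2    0.012]
side cam at [0.25090374 1.1762478  0.57710509]
jig [284. 297.] 0.84 [0.576 0.167 0.018]
gap [274. 233.] 0.89 [ 0.711 -0.18   0.009]
bolt_head [280. 244.] 0.52 [0.589 0.147 0.124]
rest [290. 242.] 0.77 [0.569 0.143 0.128]
rest_top [303. 242.] 0.65 [0.562 0.075 0.102]
workpiece [370. 243.] 0.91 [ 0.454 -0.137  0.026]
wrench [360. 288.] 0.57 [0.44  0.069 0.009]
tape [322. 234.] 0.88 [ 0.584 -0.18   0.018]
tin [241. 329.] 0.96 [0.611 0.312 0.021]
pencil [275. 235.] 0.63 [ 0.706 -0.165  0.009]
```

View pics/top0.png

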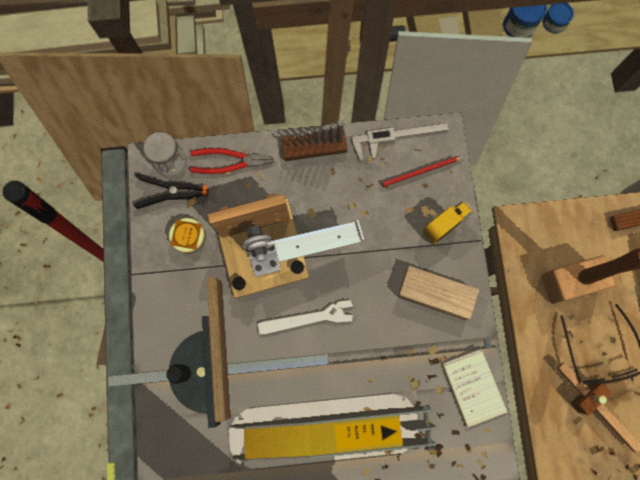

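View pics/side0.png

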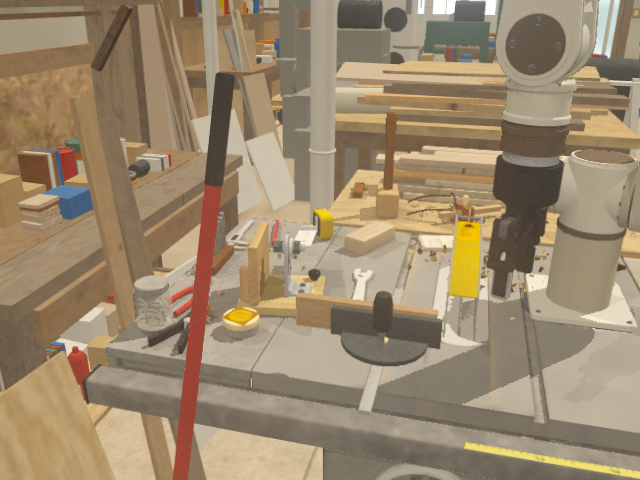

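The top view shows the block at about (438,292), the jig at (260,250) with its rest running right to (362,232), the tape at (447,222), and the wrench at (305,318). The side view shows the fence and gap at about (265,255), with the arm clear on the right. Next I'll fit the poses.

Run:
```python
from h import *
p=cam("top");P,uv=cloud(p)
def box(m,n):
    Q=P[m];r=cv2.minAreaRect((Q[:,:2]*1000).astype(np.float32));print(n,m.sum(),np.round(r[0],1),np.round(r[1],1),round(r[2],1),"z",np.round(np.percentile(Q[:,2],[5,50,95]),4))
def near(c,r): return np.hypot(P[:,0]-c[0],P[:,1]-c[1])<r
box(near((.461,-.183),.1)&(P[:,2]>.03)&(P[:,2]<.05),"block")
# fence top
m=near((.62,.15),.12)&(P[:,2]>.13)&(P[:,2]<.15)&(uv[:,1]<226);box(m,"fencetop")
# base
m=near((.56,.13),.13)&(P[:,2]>.013)&(P[:,2]<.024);box(m,"base")
# rest face: bright pixels right of the bolt
g=p["image"][uv[:,1],uv[:,0]].min(1)
m=near((.578,.02),.1)&(P[:,2]>.05)&(P[:,2]<.13)&(uv[:,0]>285)&(g>150);box(m,"rest")
Q=P[m];A=np.c_[Q[:,:2],np.ones(len(Q))];c,*_=np.linalg.lstsq(A,Q[:,2],rcond=None);print("plane",c)
for h in (0,.0): 
    m=near((.59,.13),.05)&(P[:,2]>.115); 
box(m,"bracket/bolt")
for q in("tape","tin"):
    pass
m=near((.587,-.214),.09)&(P[:,2]>.03);box(m,"tape")
o=bot.get_obs();print(R.from_quat(o["tool_rot"]).as_matrix().round(3))
```

```text
block 2355 [ 463.8 -192.1] [140.8  60.7] 65.0 z [0.034  0.0377 0.0412]
fencetop 871 [634.  147.5] [ 19.8 140. ] 10.3 z [0.1343 0.1406 0.1439]
base 2991 [562.3 139.4] [186.2 254. ] 78.3 z [0.0146 0.0182 0.0226]
rest 1568 [574.9  18.8] [ 40.7 147.2] 10.1 z [0.0805 0.0924 0.1039]
plane [-0.03491848  0.16931426  0.10900274]
bracket/bolt 879 [591.9 141.8] [61.8 98.8] 81.7 z [0.1176 0.1283 0.1422]
tape 789 [ 593.8 -217.4] [38.9 73.8] 32.9 z [0.0414 0.0644 0.069 ]
[[-0.935  0.355 -0.   ]
 [ 0.355  0.935 -0.   ]
 [ 0.    -0.    -1.   ]]
```

Run:
```python
import cv2
im=cv2.imread("pics/top0.png")[175:325,170:370]
cv2.imwrite("pics/crop1.png",cv2.resize(im,(800,600),interpolation=cv2.INTER_CUBIC))
```

```text
(no output)
```

View pics/crop1.png

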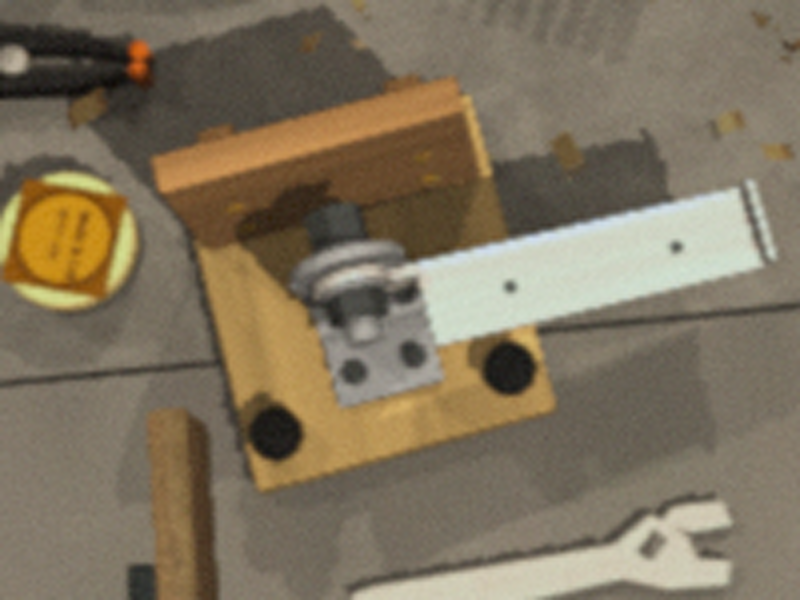

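The jig's yaw is about 10.2°, with its origin near (577,137) mm, and the rest now sags 0.17 rad. The block is at (464,−192) mm with a yaw of −25°. I'll move above it.

```bash
python3 -m creep '[[[-42,-43,0],[0,0,0]],[[-42,-43,0],[0,0,0]],[[-42,-43,0],[0,0,0]],[[-42,-43,0],[0,0,0]],[[-42,-43,0],[0,0,0]],[[-42,-43,0],[0,0,0]],[[-42,-43,0],[0,0,0]],[[-42,-43,0],[0,0,0]],[[-42,-43,0],[0,0,0]],[[-42,-43,0],[0,0,0]],[[-42,-43,0],[0,0,0]],[[-40,-41,0],[0,0,0]]]' && python3 -m creep '[[[0,0,0],[0,0,0.183]],[[0,0,0],[0,0,0.183]],[[0,0,0],[0,0,0.183]],[[0,0,0],[0,0,0.183]],[[0,0,0],[0,0,0.183]],[[0,0,0],[0,0,0.183]],[[0,0,0],[0,0,0.183]],[[0,0,0],[0,0,0.183]],[[0,0,0],[0,0,0.18]],[[0,0,0],[0,0,0]]]'
cat >> h.py <<'E'
def tool_to(pos,M):
    """shift (mm, present tool axes) and turn (rotvec, present tool axes) from the measured pose to the target"""
    o=bot.get_obs();T=R.from_quat(o["tool_rot"])
    print("t",round(o["clock"],2),"pos",np.round(o["eef_pos"],4),"F",np.round(o["ft_force"],1),"w",round(o["grip_width"],4),"g",np.round(o["grasp_force"],1))
    print("shift",np.round(T.inv().apply(np.array(pos)-o["eef_pos"])*1000,1),"turn",np.round((T.inv()*R.from_matrix(M)).as_rotvec(),3))
def down(yaw_y):
    y=np.array([np.cos(yaw_y),np.sin(yaw_y),0]);z=np.array([0,0,-1.]);return np.column_stack([np.cross(y,z),y,z])
J=np.array([.5769,.1372,0]);PSI=np.deg2rad(10.2);RJ=R.from_euler("z",PSI).as_matrix()
E
python3 - <<'E'
from h import *
tool_to([.4638,-.1921,.022],down(np.deg2rad(-25)));print(bot.get_obs()["joint_pos"].round(2))
E
```

```text
clock: 2.65
eef_pos: [0.4649, -0.1934, 0.2501]
tool_rot: [0.181, 0.984, 0.0, 0.0]
ft_force: [0.4, 0.2, 1.0]
grip_width: 0.0855
grasp_force: 0.0
clock: 3.9
eef_pos: [0.4644, -0.1912, 0.25]
tool_rot: [0.843, 0.538, 0.0, 0.0]
ft_force: [-0.3, 0.7, 0.1]
grip_width: 0.0848
grasp_force: 0.0
t 3.9 pos [ 0.4644 -0.1912  0.25  ] F [-0.3  0.7  0.1] w 0.0848 g 0.0
shift [-1.00e+00 -1.00e-01  2.28e+02] turn [ 0.    -0.     0.002]
[-0.39  0.24  0.01  1.34  0.    1.61]
```

```bash
python3 -m creep '[[[-1,0,50],[0,0,0]],[[0,0,50],[0,0,0]],[[0,0,50],[0,0,0]],[[0,0,40],[0,0,0]],[[0,0,25],[0,0,0]],[[0,0,13],[0,0,0]],[[0,0,0],[0,0,0]]]' && python3 -m creep '[[[0,0,0],[0,0,0]],[[0,0,0],[0,0,0]],[[0,0,0],[0,0,0]],[[0,0,0],[0,0,0]],[[0,0,0],[0,0,0]],[[0,0,0],[0,0,0]]]' 40
```

```text
clock: 4.78
eef_pos: [0.4636, -0.192, 0.0215]
tool_rot: [0.843, 0.538, -0.0, -0.001]
ft_force: [-0.2, -0.1, -0.1]
grip_width: 0.0852
grasp_force: 0.0
clock: 5.52
eef_pos: [0.4652, -0.1926, 0.0236]
tool_rot: [0.843, 0.538, 0.001, 0.001]
ft_force: [-0.7, -0.3, 5.7]
grip_width: 0.0589
grasp_force: 66.4
```

```bash
python3 -m creep '[[[0,0,-30],[0,0,0]],[[0,0,-50],[0,0,0]],[[0,0,-50],[0,0,0]],[[0,0,-50],[0,0,-0.15]],[[0,0,-10],[0,0,-0.155]],[[0,0,0],[0,0,-0.155]],[[0,0,0],[0,0,-0.155]],[[0,0,0],[0,0,0]]]'
python3 - <<'E'
from h import *
Rs=R.from_euler("x",.30).as_matrix()
t=np.array([-24.5,-110,-2])/1e3
M=RJ@Rs@down(0)      # tool y = jig x, tilted with the sagged rest
rt=J+[0,0,.115]+RJ@Rs@t
n=RJ@Rs@[0,0,1]
print("rest_top sagged",rt)
for h in(.022,.062,.122): print(h);tool_to(rt+n*h,M)
tool_to(rt+n*.122,RJ@down(0))
E
```

```text
clock: 6.52
eef_pos: [0.4636, -0.192, 0.2119]
tool_rot: [0.642, 0.767, -0.0, -0.0]
ft_force: [0.5, -0.3, -2.1]
grip_width: 0.0589
grasp_force: 65.6
rest_top sagged [0.57129185 0.03001695 0.0805821 ]
0.022
t 6.53 pos [ 0.4636 -0.192   0.2119] F [ 0.5 -0.3 -2.1] w 0.0589 g 65.6
shift [193.1 145.2 110.3] turn [-0.     0.3   -0.001]
0.062
t 6.53 pos [ 0.4636 -0.192   0.2119] F [ 0.5 -0.3 -2.1] w 0.0589 g 65.6
shift [181.2 145.2  72.1] turn [-0.     0.3   -0.001]
0.122
t 6.53 pos [ 0.4636 -0.192   0.2119] F [ 0.5 -0.3 -2.1] w 0.0589 g 65.6
shift [163.5 145.2  14.8] turn [-0.     0.3   -0.001]
t 6.53 pos [ 0.4636 -0.192   0.2119] F [ 0.5 -0.3 -2.1] w 0.0589 g 65.6
shift [163.5 145.2  14.8] turn [-0.    -0.    -0.001]
```

```bash
python3 -m creep '[[[33,29,3],[0,0,0]],[[33,29,3],[0,0,0]],[[33,29,3],[0,0,0]],[[33,29,3],[0,0,0]],[[31.5,29,3],[0,0,0]],[[0,0,0],[0,0.15,0]],[[0,0,0],[0,0.15,0]],[[0,0,0],[0,0,0]],[[0,0,30],[0,0,0]],[[0,0,30],[0,0,0]],[[0,0,0],[0,0,0]],[[0,0,0],[0,0,0]]]'
python3 - <<'E'
from h import *
Rs=R.from_euler("x",.30).as_matrix()
rt=J+[0,0,.115]+RJ@Rs@(np.array([-24.5,-110,-2])/1e3);n=RJ@Rs@[0,0,1]
tool_to(rt+n*.022,RJ@Rs@down(0))
p=cam("top");cv2.imwrite("pics/top2.png",cv2.resize(p["image"][150:330,200:440],(800,600)))
# predicted block underside corners at present, rest outline
o=p["obs"];T=R.from_quat(o["tool_rot"])
P,uv=cloud(p);q=T.inv().apply(P-o["eef_pos"])
m=(abs(q[:,0])<.09)&(abs(q[:,1])<.05)&(abs(q[:,2]+.016)<.006)&(abs(q[:,0])>.03)
r=cv2.minAreaRect((q[m][:,:2]*1000).astype(np.float32));print("block top in tool",m.sum(),r, q[m][:,2].mean())
E
```

```text
clock: 8.02
eef_pos: [0.5749, 0.0122, 0.1409]
tool_rot: [0.634, 0.759, 0.096, -0.114]
ft_force: [0.0, 0.3, -1.5]
grip_width: 0.059
grasp_force: 65.5
t 8.03 pos [0.5749 0.0122 0.1409] F [ 0.   0.3 -1.5] w 0.059 g 65.5
shift [-0.4 -0.4 41. ] turn [0.001 0.001 0.001]
block top in tool 767 ((50.20649719238281, 0.7704067230224609), (60.761207580566406, 40.048362731933594), 89.51642608642578) -0.014360658612182619
```

View pics/top2.png

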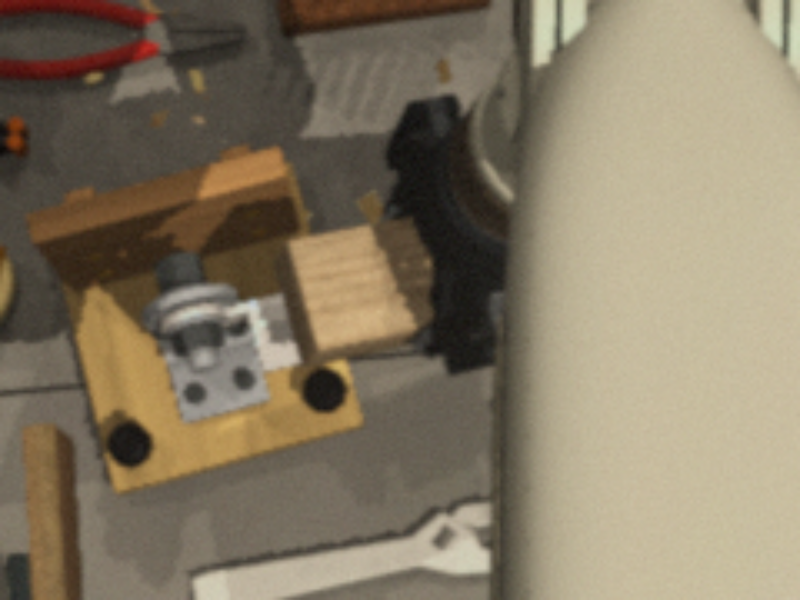

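The crop shows the tilted block held at (345,290), in line with the rest at (275,330) and clear of the fence and bracket. I'll lower it slowly.

```bash
python3 -m creep '[[[0,0,10],[0,0,0]],[[0,0,10],[0,0,0]],[[0,0,8],[0,0,0]],[[0,0,6],[0,0,0]],[[0,0,3],[0,0,0]],[[0,0,0],[0,0,0]],[[0,0,0],[0,0,0]]]'; python3 -m creep '[[[0,0,2],[0,0,0]],[[0,0,0],[0,0,0]]]';python3 -m creep '[[[0,0,1],[0,0,0]],[[0,0,0],[0,0,0]]]'
```

```text
clock: 8.95
eef_pos: [0.5725, 0.0228, 0.1045]
tool_rot: [0.634, 0.759, 0.096, -0.115]
ft_force: [-0.3, -0.3, -1.6]
grip_width: 0.0593
grasp_force: 65.7
clock: 9.2
eef_pos: [0.5727, 0.0231, 0.1031]
tool_rot: [0.634, 0.759, 0.096, -0.114]
ft_force: [-0.2, -0.3, 2.5]
grip_width: 0.0591
grasp_force: 65.8
clock: 9.45
eef_pos: [0.5727, 0.0232, 0.1031]
tool_rot: [0.634, 0.759, 0.096, -0.114]
ft_force: [-3.6, -2.8, 7.0]
grip_width: 0.0593
grasp_force: 67.0
```

```bash
python3 -m creep '[[[0,0,0],[0,0,0]],[[0,0,0],[0,0,0]],[[0,0,0],[0,0,0]],[[0,0,0],[0,0,0]]]' 85 && python3 -m creep '[[[0,0,-15],[0,0,0]],[[0,0,-30],[0,0,0]],[[0,0,-40],[0,0,0]],[[0,0,-40],[0,-0.15,0]],[[0,0,0],[0,-0.15,0]],[[0,0,0],[0,0,0]]]'
python3 - <<'E'
from h import *
S=J+[0,0,.115]
head=S+RJ@[.017,0,0]
M=down(PSI+np.pi/2)
for h in (.09,.0): tool_to(head+[0,0,h],M)
print(bot.get_obs()["joint_pos"].round(2))
p=cam("wrist");cv2.imwrite("pics/w1.png",p["image"])
E
```

```text
clock: 9.95
eef_pos: [0.5722, 0.0238, 0.1012]
tool_rot: [0.634, 0.759, 0.096, -0.115]
ft_force: [0.5, 0.0, 1.0]
grip_width: 0.0852
grasp_force: 0.0
clock: 10.7
eef_pos: [0.579, -0.0109, 0.2231]
tool_rot: [0.64, 0.769, 0.001, 0.001]
ft_force: [-0.0, 0.2, -0.1]
grip_width: 0.0852
grasp_force: 0.0
t 10.7 pos [ 0.579  -0.0109  0.2231] F [-0.   0.2 -0.1] w 0.0852 g 0.0
shift [146.   41.7  18.3] turn [ 0.003  0.002 -1.566]
t 10.7 pos [ 0.579  -0.0109  0.2231] F [-0.   0.2 -0.1] w 0.0852 g 0.0
shift [145.9  41.4 108.3] turn [ 0.003  0.002 -1.566]
[-0.02  0.41  0.17  1.33  0.    1.37]
```

View pics/w1.png

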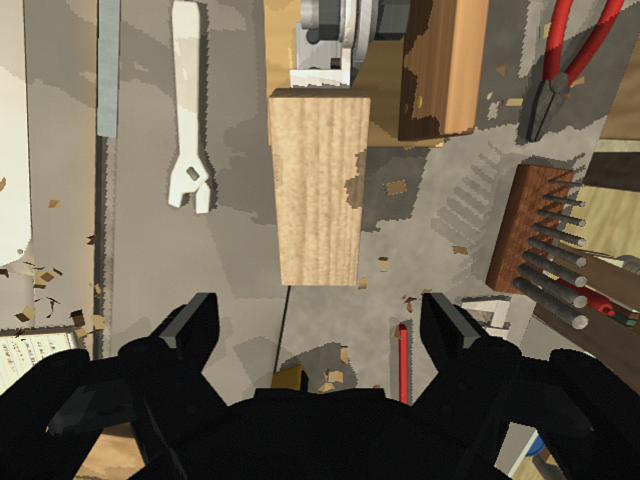

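The block lies centred on the rest, running from (320,95) to (320,285). The jig and gap are above it at (400,60). I'll move over the gap.

```bash
python3 -m creep '[[[49,14,0],[0,0,0]],[[49,14,0],[0,0,0]],[[48,14,0],[0,0,0]],[[0,0,0],[0,0,-0.174]],[[0,0,0],[0,0,-0.174]],[[0,0,0],[0,0,-0.174]],[[0,0,0],[0,0,-0.174]],[[0,0,0],[0,0,-0.174]],[[0,0,0],[0,0,-0.174]],[[0,0,0],[0,0,-0.174]],[[0,0,0],[0,0,-0.174]],[[0,0,0],[0,0,-0.174]]]' 40 && python3 -m creep '[[[0,0,0],[0,0,0]]]'
python3 - <<'E'
from h import *
head=J+[0,0,.115]+RJ@[.017,0,0]
tool_to(head,down(PSI+np.pi/2))
print(bot.get_obs()["joint_pos"].round(2))
p=cam("wrist");im=p["image"].copy()
for q in("bolt_head","gap"):
    for d in vision.place_of(p,q)[:2]: print(q,np.round(d["position"]),round(d["score"],2),"pred",proj(p,head if q=="bolt_head" else J+RJ@[.025,0,.141]).round(0))
P,uv=cloud(p);L=(P-J)@RJ
def rep(n,m):
    if m.sum()>5: print(n,m.sum(),"x",np.percentile(L[m,0],[2,50,98]).round(4),"y",np.percentile(L[m,1],[2,50,98]).round(4),"z",np.percentile(L[m,2],[5,50,95]).round(4))
    else: print(n,"none")
rep("headtop",(abs(L[:,1])<.02)&(L[:,0]>.006)&(L[:,0]<.035)&(L[:,2]>.115)&(L[:,2]<.131))
rep("upright top",(abs(L[:,1])<.04)&(L[:,0]>-.008)&(L[:,0]<.008)&(L[:,2]>.133)&(L[:,2]<.15))
rep("fence top",(abs(L[:,1])<.1)&(L[:,0]>.04)&(L[:,0]<.08)&(L[:,2]>.135)&(L[:,2]<.15))
cv2.imwrite("pics/w2.png",im);np.save("L.npy",np.c_[L,uv])
E
```

```text
clock: 12.25
eef_pos: [0.5939, 0.1371, 0.2197]
tool_rot: [-0.089, 0.996, 0.001, -0.002]
ft_force: [-0.2, 0.7, -0.3]
grip_width: 0.0402
grasp_force: 0.0
clock: 12.38
eef_pos: [0.594, 0.1373, 0.2199]
tool_rot: [-0.085, 0.996, 0.0, -0.001]
ft_force: [-0.2, -0.2, 0.4]
grip_width: 0.04
grasp_force: 0.0
t 12.38 pos [0.594  0.1373 0.2199] F [-0.2 -0.2  0.4] w 0.04 g 0.0
shift [ -0.4   2.8 104.9] turn [ 0.001 -0.003 -0.007]
[0.23 0.48 0.27 1.37 0.   0.06]
bolt_head [323. 251.] 0.97 pred [[324. 249.]]
gap [324. 275.] 0.67 pred [[325. 272.]]
headtop 975 x [0.0065 0.0164 0.0259] y [-0.0127 -0.0012  0.0105] z [0.1222 0.1258 0.1292]
upright top 633 x [-0.0056 -0.0004  0.003 ] y [-0.018  -0.0006  0.016 ] z [0.1335 0.1386 0.1413]
fence top 3066 x [0.048  0.0544 0.0653] y [-0.0678 -0.0009  0.0666] z [0.1367 0.1408 0.1419]
```

View pics/w2.png

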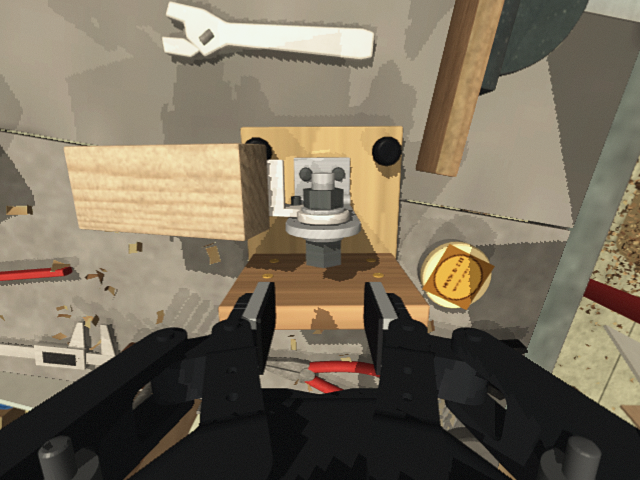

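The view shows the head at (323,251), on the predicted spot to within 2 px, and the fingers straddle it. The block lies sagged at (170,190). I'll aim 4 mm further back to clear the washer and descend.

```bash
python3 -m creep '[[[-5,2,15],[0,0,-0.007]],[[0,0,25],[0,0,0]],[[0,0,20],[0,0,0]],[[0,0,15],[0,0,0]],[[0,0,15],[0,0,0]],[[0,0,10],[0,0,0]],[[0,0,5],[0,0,0]],[[0,0,0],[0,0,0]]]'
python3 - <<'E'
from h import *
head=J+[0,0,.115]+RJ@[.0215,-.001,0]
tool_to(head,down(PSI+np.pi/2))
E
```

```text
clock: 13.52
eef_pos: [0.5988, 0.1413, 0.1158]
tool_rot: [-0.09, 0.996, -0.0, -0.0]
ft_force: [0.4, 1.4, 0.0]
grip_width: 0.0401
grasp_force: 0.0
t 13.53 pos [0.5988 0.1413 0.1158] F [0.4 1.4 0. ] w 0.0401 g 0.0
shift [ 0.7 -1.1  0.8] turn [-0.    -0.     0.003]
```

```bash
python3 -m creep '[[[0.5,-1,1],[0,0,0]],[[0,0,0],[0,0,0]]]' && python3 -m creep '[[[0,0,0],[0,0,0]],[[0,0,0],[0,0,0]],[[0,0,0],[0,0,0]],[[0,0,0],[0,0,0]],[[0,0,0],[0,0,0]],[[0,0,0],[0,0,0]]]' 10; python3 -c "
from h import *
o=bot.get_obs();print(o['ft_force'],o['ft_torque'],(RJ.T@(o['eef_pos']-J)).round(4))"
```

```text
clock: 13.78
eef_pos: [0.5987, 0.1402, 0.1154]
tool_rot: [-0.09, 0.996, 0.0, 0.0]
ft_force: [-0.0, -0.1, -0.3]
grip_width: 0.0404
grasp_force: 0.0
clock: 14.52
eef_pos: [0.5986, 0.1408, 0.1155]
tool_rot: [-0.091, 0.996, 0.001, 0.0]
ft_force: [-2.8, 3.2, 5.2]
grip_width: 0.0224
grasp_force: 59.8
[-2.78935693  3.23860531  5.18907896] [ 0.74474946  0.45569525 -0.11582161] [ 0.0219 -0.0003  0.1155]
```

```bash
python3 -m creep '[[[0,0,0],[0.04,0,0]],[[0,0,0],[0.04,0,0]],[[0,0,0],[0.04,0,0]],[[0,0,0],[0.04,0,0]],[[0,0,0],[0.04,0,0]],[[0,0,0],[0.04,0,0]],[[0,0,0],[0.04,0,0]],[[0,0,0],[0.02,0,0]],[[0,0,0],[0,0,0]],[[0,0,0],[0,0,0]],[[0,0,0],[0,0,0]]]'
cat >> h.py <<'E'
def level(n="top"):
    o=bot.get_obs();T=RJ.T@R.from_quat(o["tool_rot"]).as_matrix()
    print("t",round(o["clock"],2),"tool tilt",round(float(np.arctan2(T[1,2],-T[2,2])),4),"F",np.round(o["ft_force"],1),"M",np.round(o["ft_torque"],2),"g",round(o["grasp_force"],1),"TCP jig",(RJ.T@(o["eef_pos"]-J)).round(4))
    p=cam(n);P,uv=cloud(p);L=(P-J)@RJ
    # block top face: fit plane robustly, report slope along jig y
    m=(L[:,0]>-.052)&(L[:,0]<.002)&(L[:,1]<-.045)&(L[:,1]>-.175)&(L[:,2]>.09)&(L[:,2]<.19)
    Q=L[m]
    for _ in range(6):
        A=np.c_[Q[:,:2],np.ones(len(Q))];c,*_=np.linalg.lstsq(A,Q[:,2],rcond=None);r=Q[:,2]-A@c
        Q=Q[abs(r)<max(2.5*np.median(abs(r)),.002)]
    print(n,"n",len(Q),"slope y",np.arctan(c[1]).round(4),"slope x",np.arctan(c[0]).round(4),"y range",Q[:,1].min().round(3),Q[:,1].max().round(3),"x range",Q[:,0].min().round(3),Q[:,0].max().round(3),"z mean",Q[:,2].mean().round(4))
    return p
E
python3 -c "
from h import *
for n in('top','wrist','side'):
    p=level(n);cv2.imwrite(f'pics/l1{n}.png',p['image'])"
```

```text
clock: 15.9
eef_pos: [0.5985, 0.1409, 0.1155]
tool_rot: [-0.09, 0.985, -0.148, 0.014]
ft_force: [-2.0, 3.6, 5.7]
grip_width: 0.0229
grasp_force: 60.2
t 15.9 tool tilt -0.2989 F [-2.   3.6  5.7] M [ 0.94  0.54 -0.2 ] g 60.2 TCP jig [ 0.022  -0.0002  0.1155]
top n 1815 slope y 0.0063 slope x 0.0005 y range -0.175 -0.045 x range -0.052 0.002 z mean 0.1504
t 15.95 tool tilt -0.2989 F [-2.   3.6  5.8] M [ 0.87  0.56 -0.18] g 60.2 TCP jig [ 0.022  -0.0002  0.1155]
wrist n 23634 slope y 0.0047 slope x -0.0004 y range -0.124 -0.045 x range -0.052 0.002 z mean 0.1507
t 16.0 tool tilt -0.2988 F [-3.3  3.9  5. ] M [ 0.87  0.64 -0.21] g 60.2 TCP jig [ 2.190e-02 -1.000e-04  1.155e-01]
side n 477 slope y 0.0033 slope x 0.0022 y range -0.174 -0.045 x range -0.052 0.002 z mean 0.15
```

The rest is nearly level, still about 0.005 rad sagged. I'll trim it and check that it holds steady.

```bash
python3 -m creep '[[[0,0,0],[0.005,0,0]],[[0,0,0],[0,0,0]],[[0,0,0],[0,0,0]],[[0,0,0],[0,0,0]],[[0,0,0],[0,0,0]],[[0,0,0],[0,0,0]],[[0,0,0],[0,0,0]],[[0,0,0],[0,0,0]],[[0,0,0],[0,0,0]],[[0,0,0],[0,0,0]]]'
python3 -c "
from h import *
for n in('top','wrist'):
    p=level(n)
    P,uv=cloud(p);L=(P-J)@RJ;m=(abs(L[:,1])<.065)&(L[:,0]>.05)&(L[:,0]<.066)&(abs(L[:,2]-.141)<.006);Q=L[m]
    if m.sum()>50: print('fence ref slope',np.polyfit(Q[:,1],Q[:,2],1)[0].round(4),m.sum())
cv2.imwrite('pics/w3.png',p['image'])"
```

```text
clock: 17.3
eef_pos: [0.5985, 0.1409, 0.1155]
tool_rot: [-0.09, 0.984, -0.151, 0.014]
ft_force: [-1.8, 3.8, 5.4]
grip_width: 0.0228
grasp_force: 60.2
t 17.3 tool tilt -0.3037 F [-1.8  3.8  5.4] M [ 0.95  0.6  -0.14] g 60.2 TCP jig [ 2.190e-02 -1.000e-04  1.155e-01]
top n 1925 slope y 0.0024 slope x -0.0018 y range -0.175 -0.045 x range -0.052 0.002 z mean 0.1507
fence ref slope 0.0009 298
t 17.35 tool tilt -0.3037 F [-3.   3.3  5.7] M [ 0.98  0.61 -0.18] g 60.2 TCP jig [ 2.190e-02 -1.000e-04  1.155e-01]
wrist n 23570 slope y 0.002 slope x -0.0006 y range -0.124 -0.045 x range -0.052 0.002 z mean 0.1509
fence ref slope 0.0059 179
```

View pics/w3.png

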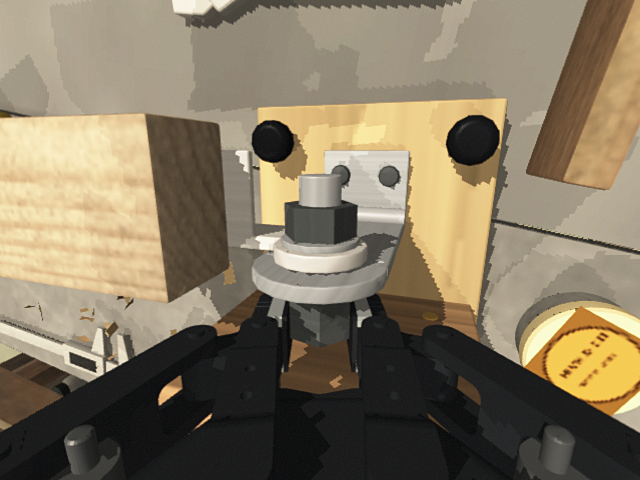

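The wrist view shows the head gripped at (318,320). The block lies level on the rest at (110,200), untouched by the gripper, and the rest is within about 0.002 rad of level and steady.

```bash
python3 -c "
from workcell import workorder
print(workorder.job_done())"
```

```text
the job is handed in; nothing more can be done
None
```

The block lies flat and lengthways on the middle of the rest, and the gripper is still on the bolt head, holding the loaded rest level to about 0.002 rad; I handed the job in at about 17 s, and no verdict came back.

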